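Open a paging call to two zones

ROBOT

A 7-joint arm with a two-finger parallel gripper is mounted at the origin on the work surface. World frame = base frame: x ahead of the robot, y to its left, z up, the work surface at z = 0. Lengths are in m, angles in degrees, forces in N, time in s.
With the tool pointing down it reaches from about 0.4 to 0.85 m from the base axis. Payload 4.5 kg.
Tool frame: the origin (TCP) lies midway between the tips of the shut fingers; the grasp point (between the pads) lies grip_depth behind it (grip_depth is the distance from the TCP to the grasp point, in m); z points along the fingers, x is the direction in which the jaws open and shut, and the axes are right-handed (so a half turn about z gives the same grasp; the last joint's range is limited). The gripper opens to 88 mm and grips with 3 to 60 N. Pads are 18 mm wide; open, the fingers measure 123 mm over their backs; the gripper's body (75 mm by 187 mm) begins 45 mm behind the grasp point.
Start: joints at [75.39, 39.483, -11.15, 89.685, 9.013, 51.709, -12.324], TCP at [0.178, -0.599, 0.239] pointing down, gripper open.
Joint ranges: [-172.22, 172.22], [-26.19, 119.32], [-84.43, 86.54], [7.71, 146.69], [-57.33, 237.33], [2.42, 119.75], [-152.13, 152.13]. Speed limits (degrees/s): [147.25, 147.25, 180, 180, 180, 180, 180].

INTERFACE

Orientations are given as [roll, pitch, yaw] about the fixed x, y, z axes, in that order (R = Rz(yaw) Ry(pitch) Rx(roll)).
In Python, from rig import * gives the robot as it stands.
- The arm moves only by the shell command python3 -m handwheel 'ROWS' [OPENING] [FORCE]. ROWS is JSON, a list that holds one entry, the list of rows, each a list of 4 numbers: the shift along the tool's x, y, z in cm, then the turn about the tool's z in rad. In form: [[[tx, ty, tz, spin], ...]]. A call has 1 to 12 rows; each row is the pose to reach, as a shift and turn from the pose commanded when the call began, along the tool's axes at that moment; what a row does not reach only later rows make up. A row lasts 1/8 s, in which the tool goes at most 62.5 mm and 10.7 degrees, less where a joint would pass 70% of its speed; a pose out of reach is approached as far as the arm can. A call with a gripper value outside its range is refused whole. OPENING is the gripper command: -1 is shut, 1 is fully open, values between are in proportion, set as the call begins (- or left out, the last holds). The fingers move at their own pace and stop on an object; FORCE is the grip in N (left out, the last holds). Time passes only in rows, so rows that repeat a pose let the fingers close. It gives the time, the measured TCP pose, the force and the opening at its end, in the units of the state.
- sense(): the state, without advancing time (a new reading comes with each control period).
- grab_frame(name): name is "side" or "top"; returns the picture (384x512x3 uint8, red, green, blue); there is no depth.
- get_calibration(name): a dict with "K" (3x3 intrinsics, pixels), "distortion" ([k1, k2, p1, p2, k3] as OpenCV has them; the pictures are not rectified), "xyz" and "orientation" of the camera in the world. Camera axes: x right, y down, z forward; pixel columns grow to the right and rows downward; lengths in m; the calibration is good to about 2 mm. A picture is of the moment at which its call begins. get_calibration takes no time and is no camera call.
- close_job(): hands the job in, once; it reports no verdict.
Trained networks look in the newest picture that a camera, given by its name, has taken for a name from the list of things; names that differ only in an ending like _2 or _b are one class to them, and where a whole thing is asked for, a point or a joint stands for the part that bears it (a point fixed in the world has none). Each returns a list of dicts, best first, with "confidence" (0 to 1); they miss things now and then, are a little off and sometimes report something else, mostly with a low value. They report only what shows in the picture. A call takes as long as a camera call.
- search_frame(query, camera): "extent" ([left, top, width, height] in pixels, round what is visible of it).
- silhouettes(query, camera): "mask" (384x512 bool, what is visible of it) and "extent" ([left, top, width, height] in pixels, round what is visible of it).
- mark_of(query, camera): "uv" ([column, row] in pixels: a listed point, or the origin of a listed thing).
The state is a dict: "time_s": time; "joint_pos": joint angles; "joint_velocities": joint speeds; "tau": joint torques, N m; "tool_pos": TCP position; "tcp_rot": TCP orientation; "force": force on the tool from outside, world axes, zero at the start; "wrist_torque": the same for the moment, N m; "opening": opening from 0.0 (shut) to 1.0 (fully open).
Only numpy, scipy, OpenCV 4.12 (cv2) and the standard library are available. Lean on these libraries where they do the work, as an engineer would, in place of code of your own. Each camera call takes 0.05 s, during which the arm holds its last target. There are 200 camera calls.

TASK

Put a call out on the paging console: press in the black round on/off key, then the yellow zone key (its standby team is to be alerted first), then the red zone key, so that each stays down, and last press the white talk bar and finish with your fingertips still holding it down. Touch each one gently, leave the green key out, and press nothing early. Do not lift, shift or knock over the console or anything standing around it.

Things in the scene. Friction and masses are not known exactly. Their poses are not given: they have to be found in the camera images.
- console: paging console: dark grey desk unit 172 x 262 mm (its x by y), about 1.6 kg, loose on rubber feet. Origin under its centre; x points to its back, away from the operator, y to its left, z up. Its face rises to the back by 0.13 rad: 43 mm above the desk at the front, 54 at the centre, 65 at the back. Front: round on/off key left, talk bar right; behind the bar a row of zone keys; microphone back left.
- mic_head (a point): middle of the microphone's foam head (22 mm thick) on its gooseneck. The 9 mm thick neck rises from the console's frame point (58, 104, 60) mm and leans outward to the left; the top of the head is about 211 mm above the desk.
- onoff_key (a joint): black round on/off key, 27 mm across, in a silver ring, front left, on the dark sloped face. Joint value: how far it has been pushed in, 0 (out) to 0.006 m (home). It slides square to the face, needs about 2.5 N and stays as far down as it is pushed; 3.5 mm or more counts as in. Its rubber-backed cap gives besides, 1 mm per 3 N, 4 mm at most.
- onoff_key_top (a point): centre of the top of the round on/off key; 12 mm proud of the face when out, 6 mm when home. The point moves with the key; its z axis is square to the sloped face. In the console's frame at (-47, 78, 60) mm when out.
- yellow_key (a joint): yellow zone key, 26 x 26 mm, middle of the row of three (keys 50 mm apart between centres), on the dark sloped face. Joint value: how far it has been pushed in, 0 (out) to 0.006 m (home). It slides square to the face, needs about 2.5 N and stays as far down as it is pushed; 3.5 mm or more counts as in. Its rubber-backed cap gives besides, 1 mm per 3 N, 4 mm at most.
- yellow_key_top (a point): centre of the top of the yellow key; 12 mm proud of the face when out, 6 mm when home. The point moves with the key; its z axis is square to the sloped face. In the console's frame at (26, -36, 70) mm when out.
- red_key (a joint): red zone key, 26 x 26 mm, right-hand end of the row, on the dark sloped face. Joint value: how far it has been pushed in, 0 (out) to 0.006 m (home). It slides square to the face, needs about 2.5 N and stays as far down as it is pushed; 3.5 mm or more counts as in. Its rubber-backed cap gives besides, 1 mm per 3 N, 4 mm at most.
- red_key_top (a point): centre of the top of the red key; 12 mm proud of the face when out, 6 mm when home. The point moves with the key; its z axis is square to the sloped face. In the console's frame at (26, -86, 70) mm when out.
- green_key (a joint): green zone key, 26 x 26 mm, left-hand end of the row; not part of this call, to be left out, on the dark sloped face. Joint value: how far it has been pushed in, 0 (out) to 0.006 m (home). It slides square to the face, needs about 2.5 N and stays as far down as it is pushed; 3.5 mm or more counts as in. Its rubber-backed cap gives besides, 1 mm per 3 N, 4 mm at most.
- green_key_top (a point): centre of the top of the green key; 12 mm proud of the face when out, 6 mm when home. The point moves with the key; its z axis is square to the sloped face. In the console's frame at (26, 14, 70) mm when out.
- talk_bar (a joint): white talk bar, 28 x 84 mm (x by y). Joint value: how far it has been pushed in, 0 (out) to 0.007 m (stop). It slides square to the face on a spring, 1 N at the start rising to 5.5 N at the stop, and comes out again when let go; 3 mm or more opens the microphone. Its rubber-backed cap gives besides, 1 mm per 3 N, 4 mm at most.
- talk_bar_top (a point): centre of the top of the talk bar; 13 mm proud of the face when out, moves with the bar. In the console's frame at (-47, -36, 61) mm when out.
- pump_bottle: bystander: white sanitiser pump bottle with a blue label, 68 mm across, 193 mm tall, right of the console; origin under its centre
- paper_roll: bystander: white paper roll standing on end, 104 mm across, 100 mm tall, left of the console; origin under its centre
- stamp: bystander: self-inking stamp, 42 x 30 mm, 73 mm tall, blue knob on top, close to the console's right side; origin under its centre
- marker: bystander: white marker pen with a blue cap, 130 mm long, 17 mm thick, lying in front of the console; origin under its middle, x along the pen
- mouse: bystander: black computer mouse, 105 x 60 x 31 mm, left front; origin under its centre
- thermometer: bystander: white pistol-shaped forehead thermometer lying on its side, about 140 x 130 x 36 mm, right; origin under its barrel

How it is judged (in metres and radians):
On the way, in this order (a step that is already met when the one before it is completed fails the run):
1. the on/off key is pressed in, the rest still out (value of joint onoff_key above 0.0035 m and value of joint each of yellow_key, red_key, green_key, talk_bar below 0.002 m), for 0.2 s.
2. then the yellow zone key is pressed in (value of joint each of onoff_key, yellow_key above 0.0035 m and value of joint each of red_key, green_key, talk_bar below 0.002 m), for 0.2 s.
3. then the red zone key is pressed in (value of joint each of onoff_key, yellow_key, red_key above 0.0035 m and value of joint each of green_key, talk_bar below 0.002 m), for 0.2 s.
4. then the talk bar is pressed with the fingers (value of joint talk_bar above 0.003 m and contact force between the fingers and console above 0.5 N), for 0.2 s.
At the end, for the whole second after the job is handed in: on/off, yellow and red keys at least 3.5 mm in, green key out (under 2 mm), and the fingers holding the talk bar at least 3 mm in with 0.5 to 20 N; console and bystanders within 20 mm of where they stood (all of step 4 and value of joint each of onoff_key, yellow_key, red_key above 0.0035 m and value of joint green_key below 0.002 m and contact force between the fingers and console below 20 N and linear speed of console below 0.02 m/s and distance of each of pump_bottle, paper_roll, stamp, marker, mouse, thermometer, console from where it was at the start of the episode below 0.02 m); the arm keeps its last pose, push and grip.
It fails at once if a key or the talk bar is pressed before the one that comes before it is in ((value of joint onoff_key below 0.0035 m and value of joint any of yellow_key, red_key, talk_bar above 0.002 m) or (value of joint yellow_key below 0.0035 m and value of joint any of red_key, talk_bar above 0.002 m) or (value of joint red_key below 0.0035 m and value of joint talk_bar above 0.002 m)).
It fails at once if the green key is pressed (value of joint green_key above 0.002 m).
It fails at once if the console is pressed or struck with more than 30 N (contact force between any of the fingers, the arm and console above 30 N).
It fails at once if the console is lifted, tipped or shifted more than 20 mm (distance of console from where it was at the start of the episode above 0.02 m or angle between console's own z axis and vertical above 0.08 rad).
It fails at once if a bystander is lifted, knocked over or moved more than 20 mm (distance of any of pump_bottle, paper_roll, stamp, marker, mouse, thermometer from where it was at the start of the episode above 0.02 m or angle between any of pump_bottle, paper_roll, stamp, marker, mouse, thermometer's own z axis and vertical above 0.3 rad).
It also fails if it takes over 48 s, if anything falls off the work surface, if the arm or the gripper's body presses on something with over 40 N, if the wrist force passes 120 N, or if a joint passes its speed limit or range.

## Working session

There is one attempt and no reset: what is moved stays moved. The work goes in short steps, Python scripts to look and compute and a shell command to move; the robot and the scene stay as the last step left them, time stands still between calls to the robot, and variables do not carry over. Pictures are saved under pics/ and viewed, about 8 in all and at most 12, crops included, and the job is handed in when it is done.

```bash
mkdir -p pics; ls; python3 - <<'E'
from rig import *
import cv2,numpy as np
for n in("side","top"):
    c=get_calibration(n); print(n,c)
    im=grab_frame(n); cv2.imwrite(f"pics/{n}0.png",im[:,:,::-1])
    for q in["onoff_key_top","yellow_key_top","red_key_top","green_key_top","talk_bar_top","console","mic_head","stamp","pump_bottle","paper_roll"]:
        print(q,[(np.round(r["uv"],1).tolist(),round(r["confidence"],2)) for r in mark_of(q,n)[:2]])
print(sense())
E
```

```text
pics
side {'K': array([[443.74270668,   0.        , 247.64694754],
       [  0.        , 443.74270668, 193.79248578],
       [  0.        ,   0.        ,   1.        ]]), 'distortion': array([0.05922492, 0.        , 0.        , 0.        , 0.        ]), 'xyz': array([0.45185665, 0.80792603, 1.12247934]), 'orientation': array([-138.32299176,    0.37600878, -175.61334545])}
onoff_key_top [([241.7, 228.2], 0.51)]
yellow_key_top [([230.7, 193.7], 0.57), ([287.4, 134.4], 0.54)]
red_key_top [([233.7, 184.3], 0.6)]
green_key_top [([224.9, 206.2], 0.56)]
talk_bar_top [([249.8, 200.5], 0.52)]
console [([232.6, 212.1], 0.63)]
mic_head [([198.7, 208.1], 0.86), ([208.3, 275.0], 0.33)]
stamp [([247.9, 181.1], 0.66)]
pump_bottle [([227.8, 167.0], 0.6), ([236.4, 181.8], 0.34)]
paper_roll [([210.4, 272.9], 0.71)]
top {'K': array([[362.84797005,   0.        , 256.91502432],
       [  0.        , 362.84797005, 189.82395017],
       [  0.        ,   0.        ,   1.        ]]), 'distortion': array([-0.10822297,  0.        ,  0.        ,  0.        ,  0.        ]), 'xyz': array([ 0.39112586, -0.03678115
[... 514 characters left out ...]
0.73)]
{'time_s': 1.1, 'joint_pos': array([ 75.3887446 ,  39.48186792, -11.14914893,  89.68537101,
         9.01056155,  51.70899208, -12.32365801]), 'joint_velocities': array([ 0.02621485, -0.06362162, -0.05139155,  0.0482521 ,  0.02274377,
       -0.00948212,  0.063606  ]), 'tau': array([-2.51578676e-04, -5.27503610e+01, -1.26743261e+00, -1.53743953e+01,
       -5.19300462e-02, -7.62208474e-04, -1.46020471e-05]), 'tool_pos': array([ 0.17804411, -0.59912667,  0.23874822]), 'tcp_rot': array([-1.79998100e+02, -4.78381377e-03, -7.34519163e+01]), 'force': array([-1.02234382,  0.168761  ,  0.73756103]), 'wrist_torque': array([-0.0320607 , -0.02026821, -0.00596558]), 'opening': 1.001017896581928}
```

```bash
python3 - <<'E'
import cv2,numpy as np
a=cv2.imread("pics/side0.png")[130:310,150:330];b=cv2.imread("pics/top0.png")[110:260,180:350]
cv2.imwrite("pics/c0.png",np.hstack([cv2.resize(a,(400,400),interpolation=cv2.INTER_CUBIC),cv2.resize(b,(400,353),interpolation=cv2.INTER_CUBIC)[:353]]) if 0 else np.hstack([cv2.resize(a,(400,400)),cv2.copyMakeBorder(cv2.resize(b,(400,353)),0,47,0,0,0)]))
E
cat > h.py <<'E'
from rig import *
import numpy as np,cv2
from scipy.spatial.transform import Rotation as R
from scipy.optimize import least_squares
P={"onoff_key_top":(-47,78,60),"yellow_key_top":(26,-36,70),"red_key_top":(26,-86,70),"green_key_top":(26,14,70),"talk_bar_top":(-47,-36,61)}
def proj(n,X):
    c=get_calibration(n);r=R.from_euler('xyz',c["orientation"],degrees=True).inv()
    return cv2.projectPoints(np.float64(X).reshape(-1,1,3),r.as_rotvec(),-r.apply(c["xyz"]),c["K"],c["distortion"])[0].reshape(-1,2)
def ray(n,uv,z):
    c=get_calibration(n);d=np.append(cv2.undistortPoints(np.float64([[uv]]),c["K"],c["distortion"])[0,0],1)
    d=R.from_euler('xyz',c["orientation"],degrees=True).apply(d);return c["xyz"]+d*(z-c["xyz"][2])/d[2]
def world(p,q):
    return R.from_euler('z',p[2]).apply(np.float64(q)/1000)+[p[0],p[1],0]
E
python3 - <<'E'
from h import *
M={"side":dict(onoff_key_top=(241.7,228.2),yellow_key_top=(230.7,193.7),red_key_top=(233.7,184.3),green_key_top=(224.9,206.2),talk_bar_top=(249.8,200.5)),
"top":dict(onoff_key_top=(244.4,187.0),yellow_key_top=(273.2,171.1),red_key_top=(288.5,174.6),green_key_top=(259.4,172.5),talk_bar_top=(273.7,191.8))}
def f(p,each=False):return np.concatenate([(proj(n,[world(p,P[k]) for k in M[n]])-list(M[n].values())).ravel() for n in M])
s=least_squares(f,[.45,-.05,0],loss='soft_l1');print(s.x,np.round(f(s.x).reshape(-1,2),1).tolist())
for n in M:
  for k in M[n]:print(n,k,ray(n,M[n][k],P[k][2]/1000).round(4))
for q,z in[("stamp",0),("pump_bottle",0),("paper_roll",0)]:pass
print(ray("top",(307.8,187.5),0),ray("top",(321.7,170.7),0),ray("side",(247.9,181.1),0),ray("side",(227.8,167),0))
E
```

```text
[ 0.56969336 -0.07867338 -0.1667949 ] [[0.6, 0.5], [-1.8, 0.8], [-0.6, -1.0], [-0.3, 0.1], [1.5, -0.0], [0.0, 0.1], [2.2, 2.1], [-0.8, 0.5], [3.6, -1.2], [-1.1, -0.4]]
side onoff_key_top [0.5384 0.0043 0.06  ]
side yellow_key_top [ 0.5841 -0.1224  0.07  ]
side red_key_top [ 0.5786 -0.1636  0.07  ]
side green_key_top [ 0.5968 -0.0695  0.07  ]
side talk_bar_top [ 0.5221 -0.106   0.061 ]
top onoff_key_top [0.5367 0.0062 0.06  ]
top yellow_key_top [ 0.5979 -0.1099  0.07  ]
top red_key_top [ 0.583  -0.1709  0.07  ]
top green_key_top [ 0.593  -0.0547  0.07  ]
top talk_bar_top [ 0.5156 -0.1108  0.061 ]
[ 0.53682916 -0.25705228  0.        ] [ 0.60702658 -0.31790358  0.        ] [ 0.53927493 -0.24683291  0.        ] [ 0.61632188 -0.31089219  0.        ]
```

View pics/c0.png

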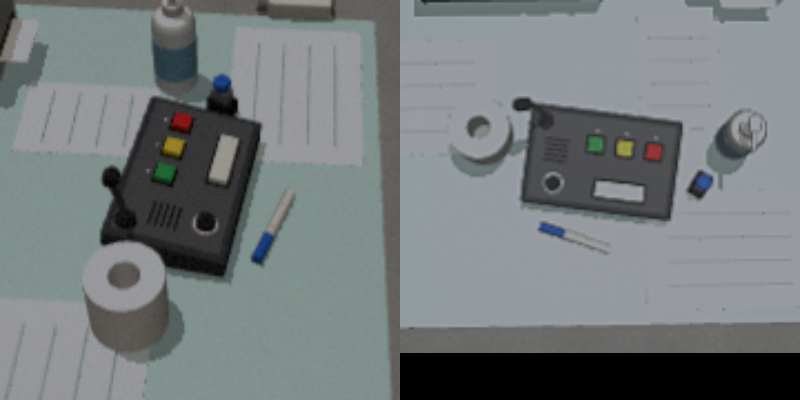

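The picture shows the console turned about −0.1 rad. In the top image (pixels) the keys are at: green ≈(263,171.5), yellow ≈(275.6,173), red ≈(288,174.5), bar ≈(273.5,191), on/off ≈(245,188). The stamp is close to the right of the console, and the pen lies in front. I'll refine with colour blobs.

```bash
cat >> h.py <<'E'
def blobs(n,im,p):
    hsv=cv2.cvtColor(im,cv2.COLOR_RGB2HSV).astype(int);H,S,V=hsv.transpose(2,0,1);out={}
    m={"yellow_key_top":(abs(H-25)<9)&(S>110)&(V>70),"red_key_top":((H<8)|(H>170))&(S>130)&(V>70),"green_key_top":(abs(H-65)<18)&(S>110)&(V>40),"talk_bar_top":(S<70)&(V>140)}
    for k,w in m.items():
        c=proj(n,[world(p,P[k])])[0]; yy,xx=np.mgrid[:384,:512]; r=9 if k[0]!='t' else 24
        l,lab,st,ce=cv2.connectedComponentsWithStats((w&(np.hypot(xx-c[0],yy-c[1])<r)).astype(np.uint8))
        if l>1:
            i=1+st[1:,4].argmax(); out[k]=ce[i]; print(n,k,ce[i].round(1),st[i])
    return out
E
python3 - <<'E'
from h import *
p=np.array([.57,-.079,-.13])
D={n:cv2.imread(f"pics/{n}0.png")[:,:,::-1].copy() for n in("side","top")}
on={"side":(241.7,228.2),"top":(244.7,187.4)}
for it in range(2):
    M={n:{**blobs(n,D[n],p),"onoff_key_top":on[n]} for n in D}
    fs=lambda ns:(lambda p:np.concatenate([(proj(n,[world(p,P[k]) for k in M[n]])-list(M[n].values())).ravel() for n in ns]))
    for ns in(["side"],["top"],["side","top"]):
        s=least_squares(fs(ns),p,loss='soft_l1');print(ns,s.x.round(4),np.round(s.fun.reshape(-1,2),1).tolist())
    p=s.x
for k in P:print(k,world(p,P[k]).round(4))
for k,q in dict(stempos=(58,104,60)).items():print(k,world(p,q))
E
```

```text
side yellow_key_top [227.6 195.2] [223 191  10   9  64]
side red_key_top [231.3 183.8] [227 180   9   8  53]
side green_key_top [223.6 207.2] [219 203  10   9  69]
side talk_bar_top [269.8 201.2] [264 181  11  40 200]
top yellow_key_top [275.1 172.7] [272 170   7   7  45]
top red_key_top [287.3 174.2] [284 171   8   7  43]
top green_key_top [262.8 170.9] [260 168   7   7  42]
top talk_bar_top [271.2 207.8] [252 201  40  15 337]
['side'] [ 0.5723 -0.0764 -0.1485] [[0.2, -0.1], [0.4, 0.0], [0.1, -0.3], [-19.5, -0.4], [0.3, 0.9]]
['top'] [ 0.57   -0.0772 -0.1548] [[-0.1, 0.3], [0.0, 0.6], [-0.2, 0.4], [1.2, -16.5], [-0.5, -0.1]]
['side', 'top'] [ 0.5713 -0.0768 -0.1521] [[0.6, -0.2], [0.8, -0.1], [0.4, -0.4], [-19.1, -0.5], [0.5, 0.9], [-0.2, -0.1], [-0.1, 0.2], [-0.3, 0.1], [1.1, -16.9], [-0.6, -0.4]]
side yellow_key_top [227.6 195.2] [223 191  10   9  64]
side red_key_top [231.3 183.8] [227 180   9   8  53]
side green_key_top [223.6 207.2] [219 203  10   9  69]
side talk_bar_top [269.7 202.4] [264 182  11  39 191]
top yellow_key_top [275.1 172.7] [272 170   7   7  45]
top red_key_top [287.3 174.2] [284 171   8   7  43]
top green_key_top [262.8 170.9] [260 168   7   7  42]
top talk_bar_top [270.4 207.6] [251 201  40  14 333]
['side'] [ 0.5722 -0.0758 -0.1529] [[0.3, 0.1], [0.5, 0.1], [0.1, -0.1], [-19.4, -1.5], [0.1, 1.1]]
['top'] [ 0.57   -0.077  -0.1569] [[-0.1, 0.3], [-0.0, 0.6], [-0.2, 0.4], [1.9, -16.4], [-0.6, -0.2]]
['side', 'top'] [ 0.5713 -0.0764 -0.1561] [[0.6, -0.1], [0.9, 0.0], [0.4, -0.3], [-19.0, -1.6], [0.3, 1.0], [-0.3, -0.0], [-0.2, 0.3], [-0.4, 0.1], [1.8, -16.7], [-0.7, -0.5]]
onoff_key_top [0.537  0.0079 0.06  ]
yellow_key_top [ 0.5914 -0.116   0.07  ]
red_key_top [ 0.5836 -0.1654  0.07  ]
green_key_top [ 0.5992 -0.0666  0.07  ]
talk_bar_top [ 0.5193 -0.1047  0.061 ]
stempos [0.64479082 0.01730237 0.06      ]
```

The two cameras agree to about 2 mm. The white blob was paper, and the robust fit rejected it. Next I'll shut the gripper, fly to above the on/off key, and turn the jaws along the key row.

```bash
cat >> h.py <<'E'
POSE=[.5713,-.0764,-.1561]
def go(k,z,dx=0,dy=0):
    """shift in tool axes (cm) to console-frame point k + (dx,dy) mm at height z"""
    s=sense();t=world(POSE,np.add(P[k],(dx,dy,0)));t[2]=z
    r=R.from_euler('xyz',s["tcp_rot"],degrees=True);print(k,"shift cm",(100*r.inv().apply(t-s["tool_pos"])).round(2),"target",t.round(4),"yaw",s["tcp_rot"].round(2),"t",s["time_s"])
E
python3 -c "
from h import *
print([x for x in dir() if 'grip' in x]);
try: print(grip_depth)
except Exception as e: print(e)
go('onoff_key_top',.239); go('onoff_key_top',.12)"
```

```text
['grip_depth']
0.0187
onoff_key_top shift cm [-4.797e+01 -5.170e+01 -3.000e-02] target [0.537 0.008 0.239] yaw [-180.     -0.    -73.45] t 1.1
onoff_key_top shift cm [-47.97 -51.7   11.87] target [0.537 0.008 0.12 ] yaw [-180.     -0.    -73.45] t 1.1
```

```bash
python3 -m handwheel '[[[-1.5,-1.6,0,0],[-4.5,-4.9,0,0.05],[-8,-8.6,0,0.1],[-11.5,-12.4,0,0.17],[-15,-16.2,0,0.24],[-18.5,-20,0,0.3],[-22,-23.7,0,0.37],[-25.5,-27.5,0,0.44],[-29,-31.2,0,0.5],[-32.5,-35,0,0.55],[-35,-37.7,0,0.6],[-36,-38.8,0,0.6]]]' -1 20; python3 -c "
from h import *
go('onoff_key_top',.1)"
```

```text
time_s: 2.6
tool_pos: [0.4486, -0.1414, 0.2388]
tcp_rot: [-180.0, 0.0, -107.6]
force: [-0.1, -0.8, 0.7]
opening: 0.006
onoff_key_top shift cm [-16.9   -3.9   13.89] target [0.537 0.008 0.1  ] yaw [-1.7996e+02  3.0000e-02 -1.0758e+02] t 2.6
```

```bash
python3 -m handwheel '[[[-2,-0.5,0,0],[-5.5,-1.3,0,0],[-9.5,-2.2,0,0],[-13,-3,0,0],[-16,-3.7,0,0],[-16.9,-3.9,1,0],[-16.9,-3.9,4,0],[-16.9,-3.9,7.5,0],[-16.9,-3.9,11,0],[-16.9,-3.9,13.9,0],[-16.9,-3.9,14.9,0],[-16.9,-3.9,14.9,0]]]'; python3 -c "
from h import *
go('onoff_key_top',.064)
for n in('top','side'):
    im=grab_frame(n); cv2.imwrite(f'pics/{n}1.png',im[:,:,::-1])
a=cv2.imread('pics/side1.png')[130:310,150:330];b=cv2.imread('pics/top1.png')[110:260,180:330]
cv2.imwrite('pics/c1.png',np.hstack([cv2.resize(a,(400,400)),cv2.resize(b,(400,400))]))
"
```

```text
time_s: 4.1
tool_pos: [0.5357, 0.0041, 0.0894]
tcp_rot: [179.9, -0.1, -107.9]
force: [-0.3, -0.2, 0.1]
opening: 0.004
onoff_key_top shift cm [-0.41 -0.01  2.54] target [0.537 0.008 0.064] yaw [ 1.7994e+02 -7.0000e-02 -1.0790e+02] t 4.1
```

View pics/c1.png

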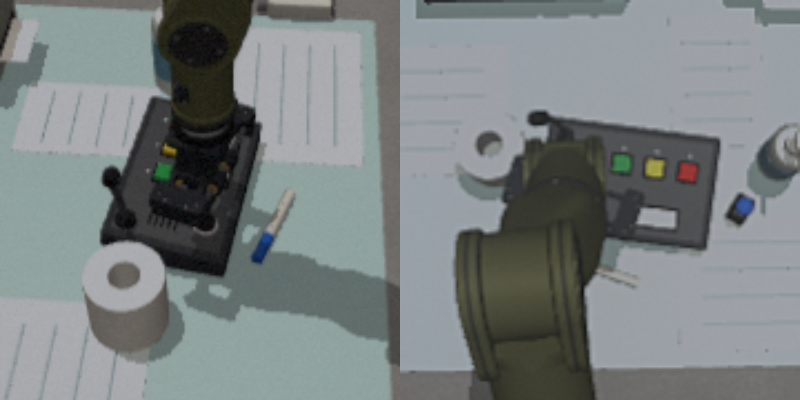

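The gripper is over the on/off key with the mic and paper roll clear. It sits 4 mm to the right of target, so I'll correct that and go to just above the cap.

```bash
python3 -m handwheel '[[[-0.4,0,0,0],[-0.4,0,1,0],[-0.4,0,1.8,0],[-0.4,0,2.2,0],[-0.4,0,2.2,0],[-0.4,0,2.2,0]]]'; python3 -c "
from h import *
go('onoff_key_top',.054)"
```

```text
time_s: 4.95
tool_pos: [0.5376, 0.0091, 0.0677]
tcp_rot: [-180.0, -0.0, -107.8]
force: [0.0, 0.0, -0.3]
opening: 0.005
onoff_key_top shift cm [0.13 0.02 1.37] target [0.537 0.008 0.054] yaw [-179.99   -0.   -107.83] t 4.95
```

```bash
python3 -m handwheel '[[[0.1,0,0.4,0],[0.1,0,0.7,0],[0.1,0,0.9,0],[0.1,0,1.0,0],[0.1,0,1.0,0]]]'; python3 -m handwheel '[[[0,0,0.1,0],[0,0,0.2,0],[0,0,0.25,0],[0,0,0.25,0]]]';
```

```text
time_s: 5.58
tool_pos: [0.5377, 0.008, 0.0578]
tcp_rot: [-179.9, 0.0, -107.8]
force: [0.7, -0.3, 2.2]
opening: 0.009
time_s: 6.08
tool_pos: [0.5374, 0.0084, 0.0552]
tcp_rot: [-180.0, 0.0, -107.8]
force: [3.4, -0.8, 2.2]
opening: 0.004
```

```bash
python3 -m handwheel '[[[0,0,0.1,0],[0,0,0.15,0],[0,0,0.15,0]]]'; python3 -m handwheel '[[[0,0,0.1,0],[0,0,0.15,0],[0,0,0.15,0]]]'
```

```text
time_s: 6.45
tool_pos: [0.5376, 0.0083, 0.0539]
tcp_rot: [-180.0, 0.0, -107.8]
force: [1.3, -0.8, 5.1]
opening: 0.003
time_s: 6.82
tool_pos: [0.5378, 0.0082, 0.0527]
tcp_rot: [-179.9, 0.0, -107.8]
force: [1.2, -1.0, 8.3]
opening: 0.004
```

The force rises at about 2.5 N/mm once TCP z drops below .054, so the on/off key is home. I'll lift, go right first to stay clear of the mic, then forward to yellow.

```bash
python3 -c "
from h import *
go('talk_bar_top',.095);go('yellow_key_top',.095);go('yellow_key_top',.077)"
```

```text
talk_bar_top shift cm [11.31 -1.7  -4.23] target [ 0.5193 -0.1047  0.095 ] yaw [-1.7993e+02  2.0000e-02 -1.0784e+02] t 6.825
yellow_key_top shift cm [10.18 -8.92 -4.22] target [ 0.5914 -0.116   0.095 ] yaw [-1.7993e+02  2.0000e-02 -1.0784e+02] t 6.825
yellow_key_top shift cm [10.18 -8.91 -2.42] target [ 0.5914 -0.116   0.077 ] yaw [-1.7993e+02  2.0000e-02 -1.0784e+02] t 6.825
```

```bash
python3 -m handwheel '[[[0,0,-1,0],[0,0,-3,0],[0.5,0,-4.3,0],[3,-0.3,-4.3,0],[6,-0.9,-4.3,0],[9,-1.4,-4.3,0],[10.8,-2.5,-4.3,0],[10.7,-4.5,-4.3,0],[10.4,-7,-4.3,0],[10.2,-8.9,-4.3,0],[10.2,-8.9,-4.3,0],[10.2,-8.9,-4.3,0]]]'; python3 -c "
from h import *
go('yellow_key_top',.077)
for n in('top','side'):
    im=grab_frame(n); cv2.imwrite(f'pics/{n}2.png',im[:,:,::-1])
a=cv2.imread('pics/side2.png')[130:310,150:330];b=cv2.imread('pics/top2.png')[110:260,180:330]
cv2.imwrite('pics/c2.png',np.hstack([cv2.resize(a,(400,400)),cv2.resize(b,(400,400))]))
"
```

```text
time_s: 8.32
tool_pos: [0.5889, -0.1159, 0.0949]
tcp_rot: [179.8, -0.0, -107.8]
force: [-0.9, 0.5, -0.7]
opening: 0.002
yellow_key_top shift cm [-0.07 -0.24  1.79] target [ 0.5914 -0.116   0.077 ] yaw [ 1.7985e+02 -3.0000e-02 -1.0783e+02] t 8.325
```

View pics/c2.png

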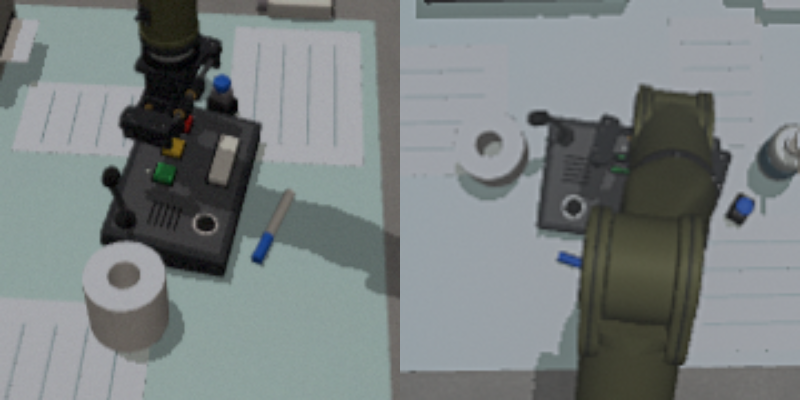

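The console hasn't moved. The fingers hover over yellow (side crop ≈(173,145)), and green at (163,173) is clear. Now I'll press yellow in steps.

```bash
python3 -m handwheel '[[[0,-0.2,0.7,0],[0,-0.2,1.4,0],[0,-0.2,2,0],[0,-0.2,2.4,0],[0,-0.2,2.7,0],[0,-0.2,2.7,0],[0,-0.2,2.7,0]]]'; python3 -m handwheel '[[[0,0,0.15,0],[0,0,0.3,0],[0,0,0.4,0],[0,0,0.4,0]]]'; python3 -m handwheel '[[[0,0,0.1,0],[0,0,0.15,0],[0,0,0.15,0]]]'
```

```text
time_s: 9.3
tool_pos: [0.5927, -0.1167, 0.0684]
tcp_rot: [-180.0, 0.0, -107.8]
force: [0.1, -0.2, 1.2]
opening: 0.005
time_s: 9.8
tool_pos: [0.5931, -0.1167, 0.0643]
tcp_rot: [-179.9, 0.0, -107.8]
force: [0.1, 0.5, 2.4]
opening: 0.004
time_s: 10.18
tool_pos: [0.5932, -0.1168, 0.0632]
tcp_rot: [-179.9, 0.0, -107.8]
force: [-0.2, 0.3, 5.6]
opening: 0.01
```

Yellow is at its stop, with force rising 2.4→5.6 N. Next is red.

```bash
python3 -c "
from h import *
go('red_key_top',.095,0,3)"
```

```text
red_key_top shift cm [ 4.63 -0.53 -3.18] target [ 0.5841 -0.1624  0.095 ] yaw [-1.7992e+02  1.0000e-02 -1.0782e+02] t 10.175
```

```bash
python3 -m handwheel '[[[0,0,-1,0],[0,0,-2.5,0],[0.2,0,-3.2,0],[1.5,-0.2,-3.2,0],[3,-0.35,-3.2,0],[4.2,-0.5,-3.2,0],[4.6,-0.5,-3.2,0],[4.6,-0.5,-3.2,0],[4.6,-0.5,-3.2,0]]]'; python3 -c "
from h import *
go('red_key_top',.0685,0,3)
for n in('side',):
    im=grab_frame(n); cv2.imwrite(f'pics/{n}3.png',im[:,:,::-1])
a=cv2.imread('pics/side3.png')[110:240,170:300]
cv2.imwrite('pics/c3.png',cv2.resize(a,(520,520)))
"
```

```text
time_s: 11.3
tool_pos: [0.5835, -0.1612, 0.0946]
tcp_rot: [180.0, 0.0, -107.8]
force: [-0.8, -0.1, -0.5]
opening: 0.002
red_key_top shift cm [ 0.1  -0.1   2.61] target [ 0.5841 -0.1624  0.0685] yaw [ 1.7999e+02  4.0000e-02 -1.0778e+02] t 11.3
```

View pics/c3.png

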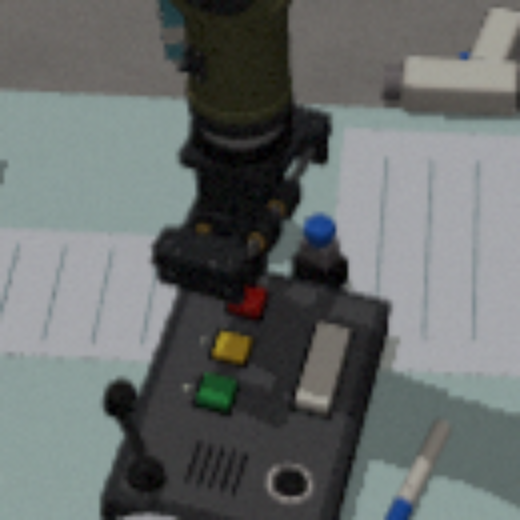

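The gripper is behind and above red (crop ≈(248,300)). The stamp stands clear at (320,260) and the bottle is not touched. Yellow sits lower than green. Now I'll press red.

```bash
python3 -m handwheel '[[[0.1,-0.1,0.7,0],[0.1,-0.1,1.4,0],[0.1,-0.1,2,0],[0.1,-0.1,2.4,0],[0.1,-0.1,2.7,0],[0.1,-0.1,2.7,0],[0.1,-0.1,2.7,0]]]'; python3 -m handwheel '[[[0,0,0.15,0],[0,0,0.3,0],[0,0,0.4,0],[0,0,0.4,0]]]'; python3 -m handwheel '[[[0,0,0.1,0],[0,0,0.15,0],[0,0,0.15,0]]]'; python3 -c "
from h import *
go('talk_bar_top',.095)"
```

```text
time_s: 12.22
tool_pos: [0.584, -0.1632, 0.0679]
tcp_rot: [-180.0, 0.0, -107.8]
force: [0.2, 0.6, 1.2]
opening: 0.004
time_s: 12.72
tool_pos: [0.5844, -0.1633, 0.0639]
tcp_rot: [-179.9, 0.0, -107.8]
force: [0.9, 0.2, 3.3]
opening: 0.003
time_s: 13.1
tool_pos: [0.5846, -0.1633, 0.0627]
tcp_rot: [-179.9, 0.0, -107.8]
force: [-0.0, 0.4, 6.2]
opening: 0.002
talk_bar_top shift cm [-3.59  8.01 -3.24] target [ 0.5193 -0.1047  0.095 ] yaw [-1.7992e+02  1.0000e-02 -1.0782e+02] t 13.1
```

Red is at its stop too (6.2 N). Next is the talk bar.

```bash
python3 -m handwheel '[[[0,0,-1,0],[0,0,-2.5,0],[0,0.2,-3.2,0],[-0.8,2,-3.2,0],[-2,4.5,-3.2,0],[-3.2,7,-3.2,0],[-3.6,8,-3.2,0],[-3.6,8,-3.2,0],[-3.6,8,-3.2,0]]]'; python3 -c "
from h import *
go('talk_bar_top',.064)
im=grab_frame('side'); cv2.imwrite('pics/side4.png',im[:,:,::-1])
cv2.imwrite('pics/c4.png',cv2.resize(im[110:240,170:300,::-1],(520,520)))
"
```

```text
time_s: 14.22
tool_pos: [0.5199, -0.1055, 0.0944]
tcp_rot: [-179.9, -0.0, -107.9]
force: [1.4, 0.2, 0.4]
opening: 0.006
talk_bar_top shift cm [-0.06  0.09  3.04] target [ 0.5193 -0.1047  0.064 ] yaw [-1.7989e+02 -2.0000e-02 -1.0788e+02] t 14.225
```

View pics/c4.png

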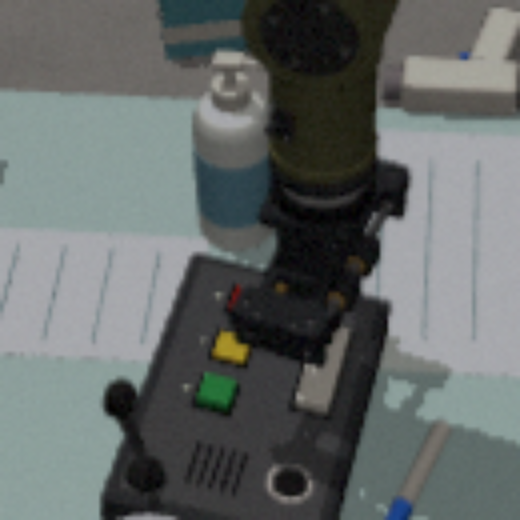

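The fingers are over the bar (crop ≈(325,360)), and nothing has been displaced. Now I'll press the bar.

```bash
python3 -m handwheel '[[[0,0,0.8,0],[0,0,1.6,0],[0,0,2.4,0],[0,0,3,0],[0,0,3.4,0],[0,0,3.6,0],[0,0,3.6,0],[0,0,3.6,0]]]'; python3 -m handwheel '[[[0,0,0.1,0],[0,0,0.2,0],[0,0,0.2,0],[0,0,0.2,0]]]'
```

```text
time_s: 15.28
tool_pos: [0.519, -0.1046, 0.0585]
tcp_rot: [-180.0, 0.0, -107.8]
force: [0.3, 0.1, 2.7]
opening: 0.007
time_s: 15.78
tool_pos: [0.5192, -0.1046, 0.0564]
tcp_rot: [-179.9, 0.0, -107.8]
force: [0.6, -1.0, 4.4]
opening: 0.005
```

```bash
python3 -m handwheel '[[[0,0,0.1,0],[0,0,0.15,0],[0,0,0.15,0],[0,0,0.15,0],[0,0,0.15,0]]]'; python3 -c "
from h import *
for n in('side','top'):
    im=grab_frame(n); cv2.imwrite(f'pics/{n}5.png',im[:,:,::-1])
a=cv2.imread('pics/side5.png')[130:310,150:330];b=cv2.imread('pics/top5.png')[110:260,180:330]
cv2.imwrite('pics/c5.png',np.hstack([cv2.resize(a,(400,400)),cv2.resize(b,(400,400))]))
print([(q,np.round(mark_of(q,'side')[0]['uv'],1)) for q in('stamp','pump_bottle','paper_roll','mic_head')])
for _ in range(4): grab_frame('top'); s=sense(); print(s['force'].round(1),s['tool_pos'].round(4))"
```

```text
time_s: 16.4
tool_pos: [0.5193, -0.1046, 0.0548]
tcp_rot: [-179.9, 0.0, -107.8]
force: [3.0, 0.5, 5.4]
opening: 0.004Traceback (most recent call last):
  File "<string>", line 7, in <module>
    print([(q,np.round(mark_of(q,'side')[0]['uv'],1)) for q in('stamp','pump_bottle','paper_roll','mic_head')])
                       ~~~~~~~~~~~~~~~~~^^^
IndexError: list index out of range
```

View pics/c5.png

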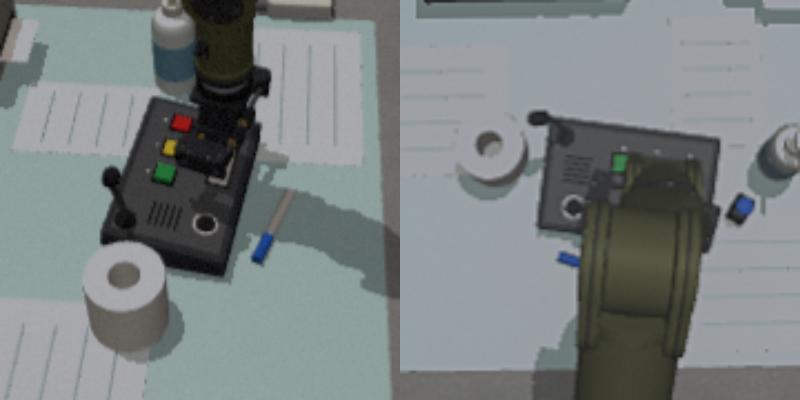

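The fingers hold the bar down. The console, roll, bottle, stamp, pen and mic all show at their original pixels. The stamp is hidden in the side view, which explains the failed lookup, but it shows in place in the top view. Handing in.

```bash
python3 -c "
from rig import *
s=sense(); print(s['force'],s['tool_pos'],s['time_s']); print(close_job())"
```

```text
[2.72198553 1.35900783 5.65056932] [ 0.5192978 -0.1045847  0.054834 ] 16.55
the job is handed in; nothing more can be done
None
```

I pressed on/off, then yellow, then red, and handed the job in at 16.6 s with the shut fingertips holding the talk bar down. No verdict is reported.

**Keys:** I pushed each one until the force climbed, which showed it had reached its stop. The peak readings were 8.3 N for on/off, 5.6 N for yellow and 6.2 N for red.

**Talk bar:** At hand-in the vertical force was about 5.7 N. From the tool height and that force, I estimate the bar is 5–6 mm in.

**Surroundings:** I compared the last pictures with the first by eye and did not measure the shifts. The green key looks still out. The console, pump bottle, paper roll, stamp and marker look unmoved. The mouse and thermometer were not checked in the last pictures.

**Checks that failed or disagreed:**
- **Stamp lookup:** One last detector check found no stamp in the side picture and stopped the script. The gripper hid the stamp there, but the top picture shows it in place. The remaining detector and repeat force readings in that script were not taken.
- **Side force:** About 3 N of sideways force shows while holding the bar, which may be friction or sensor noise.
- **Key depths:** These come from force and tool height only, because joint values cannot be read directly.

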